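Post the hinge cartons through the sprung hopper flaps

ROBOT

A 7-joint arm with a two-finger parallel gripper is mounted at the origin on the work surface. World frame = base frame: x ahead of the robot, y to its left, z up, the work surface at z = 0. Lengths are in m, angles in rad, forces in N, time in s.
With the tool pointing down it reaches from about 0.425 to 0.875 m from the base axis. Payload 8.4 kg.
Tool frame: the origin (TCP) lies at the very end of the fingers, on their centre line; the grasp point (between the pads) lies 19 mm behind it; y points along the fingers, x is the direction in which the jaws open and shut, and the axes are right-handed (so a half turn about y gives the same grasp; the last joint's range is limited). The gripper opens to 87 mm and grips with 3 to 60 N. Pads are 19 mm wide; open, the fingers measure 117 mm over their backs; the gripper's body (75 mm by 190 mm) begins 51 mm behind the grasp point.
Start: joints at [-1.387, 0.333, 0.04, 1.465, -0.013, 1.343, -0.059], TCP at [0.181, 0.624, 0.223] pointing down, gripper open.
Joint ranges: [-2.58, 2.58], [-0.38, 2.09], [-1.3, 1.39], [0.25, 2.4], [-1.5, 4.64], [0.08, 2.09], [-2.65, 2.65]. Speed limits (rad/s): [2.22, 2.22, 2.79, 2.79, 3.14, 3.14, 3.14].

INTERFACE

Orientations are given as a unit quaternion [w, x, y, z].
In Python, from workcell import get_state, grab_frame, camera_params, job_done gives the robot as it stands. The module is installed in compiled form; this text tells all that it offers.
- The arm moves only by the tool carry_out, never from a script. Its argument "increments" is a list of rows, each a list of 7 numbers: the shift along the tool's x, y, z in mm, then the turn, a rotation vector about the tool's x, y, z in rad, then the opening, from 0 (shut) to 1 (fully open). A call has 1 to 5 rows; each row is the pose to reach, as a shift and turn from the pose measured when the call began, along the tool's axes at that moment; what a row does not reach only later rows make up. A row lasts 1/8 s, in which the tool goes at most 62.5 mm and 10.7 degrees, less where a joint would pass 70% of its speed; a pose out of reach is approached as far as the arm can. A call with a gripper value outside its range is refused whole. The fingers move at their own pace and stop on an object; "newtons" is the grip in N (left out, the last holds). Time passes only in rows, so rows that repeat a pose let the fingers close. It gives the time, the measured TCP pose, the force and the opening at its end, in the units of the state.
- get_state(): the state, without advancing time (a new reading comes with each control period).
- grab_frame(name): name is "scene" or "top" or "wrist"; returns the picture (420x560x3 uint8, red, green, blue); there is no depth.
- camera_params(name): a dict with "fovy" (degrees; the focal length in pixels is half the picture's height over the tangent of half this angle, whatever the lens; pixels are square), "cx", "cy" (the principal point, pixels), "world_from_camera" (4x4, takes a point from camera to world coordinates); the wrist camera has in their place "hand_eye" (4x4, takes a point from camera to tool coordinates, whose origin is the TCP and whose axes are the tool frame's). Camera axes: x right, y down, z forward; pixel columns grow to the right and rows downward; lengths in m; the calibration is good to about 2 mm. A picture is of the moment at which its call begins: read the wrist's pose just before it. camera_params takes no time and is no camera call.
- job_done(): hands the job in, once; it reports no verdict.
The state is a dict: "clock": time; "joint_positions": joint angles; "dq": joint speeds; "joint_efforts": joint torques, N m; "ee_pos": TCP position; "tcp_rot": TCP orientation; "contact_force": force on the tool from outside, world axes, zero at the start; "ft_torque": the same for the moment, N m; "gripper_width": finger opening in m.
Only numpy, scipy, OpenCV 4.12 (cv2) and the standard library are available. Lean on these libraries where they do the work, as an engineer would, in place of code of your own. Each camera call takes 0.05 s, during which the arm holds its last target.

TASK

Put the carton with the red band into the hopper with the red flap, and the carton with the blue band into the hopper with the blue flap: push each down through the sprung flap and hold the leaves open until it is through, rather than dropping it in from above. At the end both cartons lie inside their hoppers and all the flap leaves have sprung shut; leave the grey-banded carton, the steel bracket and the sealant cartridge where they stand.

Things in the scene. Friction and masses are not known exactly. Their poses are not given: they have to be found in the camera images.
- hopper_red: Fixed grey steel parts hopper with red flap leaves in its top and red plates on its two long sides. 156 mm (its x) by 180 mm (its y, along the hinges) by 150 mm high; walls and floor 6 mm. Origin: centre of its underside, on the table; z up. The mouth is 144 (x) by 168 mm (y) inside the walls. A carton laid on the shut flap stays on top.
- hopper_blue: Fixed grey steel parts hopper with blue flap leaves in its top and blue plates on its two long sides. 156 mm (its x) by 180 mm (its y, along the hinges) by 150 mm high; walls and floor 6 mm. Origin: centre of its underside, on the table; z up. The mouth is 144 (x) by 168 mm (y) inside the walls. A carton laid on the shut flap stays on top.
- hopper_red_mouth (a point): Centre of the red hopper's mouth, at the rim, 150 mm up, axes as the hopper. Two sprung leaves meet here at x = 0 and swing down and apart. A carton let go too early stays pinched between them: the fingers go in with it and hold them apart until its underside is about 65 mm below the rim, then open a little (the mouth does not take a wide-open gripper); it falls the last 80 mm or so.
- hopper_blue_mouth (a point): Centre of the blue hopper's mouth, at the rim, 150 mm up, axes as the hopper. Two sprung leaves meet here at x = 0 and swing down and apart. A carton let go too early stays pinched between them: the fingers go in with it and hold them apart until its underside is about 65 mm below the rim, then open a little (the mouth does not take a wide-open gripper); it falls the last 80 mm or so.
- red_leaf_near (a joint): Angle (rad) of the red hopper's leaf hinged at its x = -70 mm side. Leaf: 160 mm long (y), reaching 69 mm from the hinge, 4 mm thick, flush with the rim when shut. 0 shut and level, grows swinging down into the hopper, stop at 1.45. Spring 0.15 N m shut to 0.21 N m open: pressing both leaves at the centre takes about 5 N at first, up to about 12 N.
- red_leaf_far (a joint): Angle (rad) of the red hopper's leaf hinged at its x = +70 mm side. Leaf: 160 mm long (y), reaching 69 mm from the hinge, 4 mm thick, flush with the rim when shut. 0 shut and level, grows swinging down into the hopper, stop at 1.45. Spring 0.15 N m shut to 0.21 N m open: pressing both leaves at the centre takes about 5 N at first, up to about 12 N.
- blue_leaf_near (a joint): Angle (rad) of the blue hopper's leaf hinged at its x = -70 mm side. Leaf: 160 mm long (y), reaching 69 mm from the hinge, 4 mm thick, flush with the rim when shut. 0 shut and level, grows swinging down into the hopper, stop at 1.45. Spring 0.15 N m shut to 0.21 N m open: pressing both leaves at the centre takes about 5 N at first, up to about 12 N.
- blue_leaf_far (a joint): Angle (rad) of the blue hopper's leaf hinged at its x = +70 mm side. Leaf: 160 mm long (y), reaching 69 mm from the hinge, 4 mm thick, flush with the rim when shut. 0 shut and level, grows swinging down into the hopper, stop at 1.45. Spring 0.15 N m shut to 0.21 N m open: pressing both leaves at the centre takes about 5 N at first, up to about 12 N.
- carton_red: The same red-banded carton; its origin is the centre of its underside, same axes.
- carton_blue: The same blue-banded carton; its origin is the centre of its underside, same axes.
- carton_red_center (a point): Centre (half-way up, 20 mm above its underside) of the loose cardboard carton with red band round one end: 130 mm long (its x), 30 mm wide (its y), 40 mm high (z), about 0.16 kg. It starts lying flat on the table. The band is towards +x; either end may go either way in the hopper.
- carton_blue_center (a point): Centre (half-way up, 20 mm above its underside) of the loose cardboard carton with blue band round one end: 130 mm long (its x), 30 mm wide (its y), 40 mm high (z), about 0.16 kg. It starts lying flat on the table. The band is towards +x; either end may go either way in the hopper.
- carton_grey_center (a point): Centre (20 mm up) of a loose bystander carton with a grey band, 100 mm long (its x), 30 mm wide (y), 40 mm high, 0.16 kg. It lies roughly parallel to the red carton, with a clear gap of 35 to 45 mm between their long sides.
- bracket_center (a point): Point 20 mm above the underside, on the centre line, of a loose bystander brass-coloured steel angle bracket: base 100 mm (its x) by 30 mm (y) by 4 mm, with a 4 mm thick upright flange 40 mm high along its +y edge. It lies roughly parallel to the blue carton, with a clear gap of 35 to 45 mm between them.
- cartridge_center (a point): Centre (105 mm up) of a loose bystander sealant cartridge standing upright: white tube with a orange band, 50 mm diameter, 165 mm high plus a 45 mm nozzle on top (210 mm in all), 0.36 kg. It stands between the cartons and the hoppers.

How it is judged:
At the end, for the whole second after the job is handed in: Each banded carton rests, still, wholly inside the hopper of its own colour, with its centre no more than 65 mm above the hopper's underside, and all four flap leaves are back within 0.12 rad of shut (x of carton_red_center in the frame of hopper_red between -0.072 and 0.072 m and y of carton_red_center in the frame of hopper_red between -0.084 and 0.084 m and z of carton_red_center in the frame of hopper_red between 0.005 and 0.065 m and x of carton_blue_center in the frame of hopper_blue between -0.072 and 0.072 m and y of carton_blue_center in the frame of hopper_blue between -0.084 and 0.084 m and z of carton_blue_center in the frame of hopper_blue between 0.005 and 0.065 m and value of joint each of red_leaf_near, red_leaf_far, blue_leaf_near, blue_leaf_far below 0.12 rad and linear speed of each of carton_red, carton_blue below 0.03 m/s); the robot touches nothing.
It fails at once if grey carton shifted more than 25 mm or tipped over (distance of carton_grey_center from where it was at the start of the episode above 0.025 m or angle between carton_grey_center's own z axis and vertical above 0.4 rad).
It fails at once if bracket shifted more than 25 mm or tipped over (distance of bracket_center from where it was at the start of the episode above 0.025 m or angle between bracket_center's own z axis and vertical above 0.4 rad).
It fails at once if cartridge shifted more than 25 mm or tipped over (distance of cartridge_center from where it was at the start of the episode above 0.025 m or angle between cartridge_center's own z axis and vertical above 0.4 rad).
It fails at once if a carton thrown or dropped from a height (faster than 1.5 m/s) (linear speed of any of carton_red, carton_blue above 1.5 m/s).
It also fails if it takes over 58 s, if anything falls off the work surface, if the arm or the gripper's body presses on something with over 40 N, if the wrist force passes 120 N, or if a joint passes its speed limit or range.

## Working session

There is one attempt and no reset: what is moved stays moved. The work goes in short steps, Python scripts to look and compute and a tool call to move; the robot and the scene stay as the last step left them, time stands still between calls to the robot, and variables do not carry over. Pictures are saved under pics/ and viewed, and the job is handed in when it is done.

Besides the shell and the picture viewer there is one more tool, called after "Request:" as name(argument=value, ...), one argument or row to a line, values as JSON. carry_out: Moves the arm, as the interface text tells. Its arguments: {"type":"object","properties":{"increments":{"type":"array"},"newtons":{"type":"number"}},"required":["increments"]}

```bash
mkdir -p pics; python3 - <<'E'
from workcell import *
import cv2
s=get_state();print(s)
for n in("scene","top"):
    cv2.imwrite(f"pics/{n}0.png",cv2.cvtColor(grab_frame(n),cv2.COLOR_RGB2BGR))
    print(n,camera_params(n))
print(camera_params("wrist"))
E
```

```text
{'clock': 0.0, 'joint_positions': array([-1.38718928,  0.33393528,  0.039864  ,  1.46629688, -0.01338122,
        1.34331877, -0.05848785]), 'dq': array([-0.00125986,  0.00016966, -0.00102165,  0.00145295,  0.00131198,
        0.0004192 , -0.00197786]), 'joint_efforts': array([-5.24419993e-04, -6.56355429e+01,  1.33489598e+00, -4.03803456e+01,
       -5.98222925e-02,  4.48693126e-02,  1.40524680e-04]), 'ee_pos': array([0.18127766, 0.62369941, 0.22163088]), 'tcp_rot': array([-0.56507895,  0.56586914,  0.42409587, -0.42499481]), 'contact_force': array([-0.15294674,  0.29332156, -0.19585142]), 'ft_torque': array([-0.02090286,  0.01670509, -0.00950796]), 'gripper_width': 0.08700015262976252}
scene {'fovy': 44.31793440816632, 'cx': 276.9901136461975, 'cy': 202.89288784508824, 'world_from_camera': array([[ 0.25152526,  0.60816926, -0.75290451,  1.52570026],
       [ 0.96784723, -0.16014287,  0.19397421, -0.23681026],
       [-0.00260313, -0.77748596, -0.62889491,  0.94980048],
       [ 0.        ,  0.        ,  0.        ,  1.        ]])}
top {'fovy': 54.094974526406666, 'cx': 282.470578563267, 'cy': 213.03747479204756, 'world_from_camera': array([[-8.62776097e-03, -9.96597859e-01,  8.19650519e-02,
         4.76920874e-01],
       [-9.99962229e-01,  8.68476574e-03,  3.38971871e-04,
         2.11725264e-02],
       [-1.04966592e-03, -8.19590315e-02, -9.96635147e-01,
         1.09824473e+00],
       [ 0.00000000e+00,  0.00000000e+00,  0.00000000e+00,
         1.00000000e+00]])}
{'fovy': 63.19434194728253, 'cx': 274.79789012161433, 'cy': 207.86712985058668, 'hand_eye': array([[ 9.99999961e-01,  2.10714579e-04, -1.82674128e-04,
         6.43236381e-04],
       [ 2.30771695e-04, -2.57491612e-01,  9.66280506e-01,
        -1.61371718e-01],
       [ 1.56572334e-04, -9.66280511e-01, -2.57491651e-01,
         7.07252111e-02],
       [ 0.00000000e+00,  0.00000000e+00,  0.00000000e+00,
         1.00000000e+00]])}
```

View pics/scene0.png

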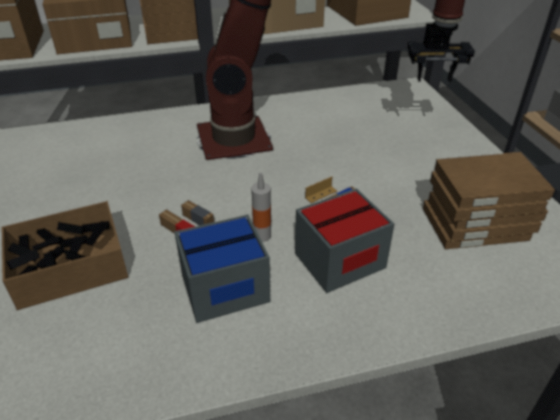

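View pics/top0.png

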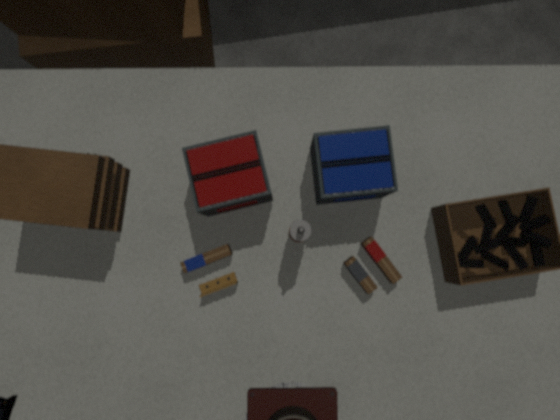

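The scene view shows the blue hopper at about (222,262) and the red one at about (343,237). The cartridge is at (261,215) between them. In the top view:
- red hopper at (228,172)
- blue hopper at (354,163)
- red carton at (381,259), with the grey one at (360,275)
- blue carton at (206,258), with the bracket at (218,284)
- cartridge base at about (292,275), or further towards the nozzle at (300,231)

```bash
cat > h.py <<'E'
import numpy as np, cv2
from workcell import *
from scipy.spatial.transform import Rotation as R
def quat(q): return R.from_quat([q[1],q[2],q[3],q[0]])
def cam(n,s=None):
    p=camera_params(n)
    if n=="wrist":
        T=np.eye(4);T[:3,:3]=quat(s['tcp_rot']).as_matrix();T[:3,3]=s['ee_pos'];W=T@p['hand_eye']
    else: W=p['world_from_camera']
    return 210/np.tan(np.radians(p['fovy']/2)),p['cx'],p['cy'],W
def ray(c,uv,z):
    f,cx,cy,W=c;uv=np.atleast_2d(uv).astype(float)
    d=np.c_[(uv[:,0]-cx)/f,(uv[:,1]-cy)/f,np.ones(len(uv))]@W[:3,:3].T
    o=W[:3,3];return o+d*((z-o[2])/d[:,2])[:,None]
def proj(c,P):
    f,cx,cy,W=c;q=(np.atleast_2d(P)-W[:3,3])@W[:3,:3];return np.c_[f*q[:,0]/q[:,2]+cx,f*q[:,1]/q[:,2]+cy]
def mask(img,kind):
    h,s,v=[x.astype(int) for x in cv2.split(cv2.cvtColor(img,cv2.COLOR_RGB2HSV))]
    if kind=='red':m=((h<6)|(h>172))&(s>150)&(v>50)
    if kind=='blue':m=(h>105)&(h<130)&(s>120)&(v>40)
    if kind=='brown':m=(h>=6)&(h<25)&(s>80)&(v>40)
    return m.astype(np.uint8)*255
def rects(m,c,z,amin=30):
    out=[]
    for k in cv2.findContours(m,cv2.RETR_EXTERNAL,cv2.CHAIN_APPROX_NONE)[0]:
        if cv2.contourArea(k)<amin: continue
        P=ray(c,k[:,0],z)[:,:2]
        (cx,cy),(w,h),a=cv2.minAreaRect((P*1000).astype(np.float32))
        if w<h:w,h,a=h,w,a+90
        out.append((k[:,0].mean(0).round(),round(cx,1),round(cy,1),round(w,1),round(h,1),round((a+90)%180-90,1)))
    return out
E
python3 - <<'E'
from h import *
img=cv2.cvtColor(cv2.imread('pics/top0.png'),cv2.COLOR_BGR2RGB);c=cam('top')
for k in('red','blue'):
    m=mask(img,k)
    print(k,'raw'); [print('  z.04',r) for r in rects(m,c,.04)]
    m=cv2.morphologyEx(m,cv2.MORPH_CLOSE,np.ones((13,13)))
    [print('  z.15',r) for r in rects(m,c,.15,800)]
m=mask(img,'brown')
print('brown');[print(r) for r in rects(m,c,.04) if 150<r[0][0]<420 and r[0][1]>200]
cv2.imwrite('pics/topzoom.png',cv2.resize(cv2.imread('pics/top0.png')[220:310,170:420],None,fx=3.2,fy=3.2,interpolation=cv2.INTER_CUBIC))
E
```

```text
red raw
  z.04 (array([375., 251.]), 463.8, -213.8, 48.6, 28.9, 35.9)
  z.04 (array([229., 186.]), 636.4, 158.1, 179.0, 68.1, -76.3)
  z.04 (array([222., 155.]), 718.1, 177.7, 178.4, 67.2, -76.7)
  z.15 (array([226., 171.]), 656.2, 152.7, 160.4, 136.0, -76.4)
blue raw
  z.04 (array([194., 263.]), 438.9, 247.4, 48.1, 28.0, -66.0)
  z.04 (array([357., 177.]), 656.4, -173.8, 180.8, 69.9, -84.7)
  z.04 (array([353., 145.]), 740.2, -165.5, 181.0, 69.3, -84.5)
  z.15 (array([355., 164.]), 666.9, -150.6, 162.1, 154.5, -84.5)
brown
(array([316., 407.]), 82.9, -55.5, 52.7, 28.5, 62.2)
(array([367., 285.]), 378.6, -193.5, 35.2, 28.3, 37.5)
(array([217., 284.]), 384.2, 188.9, 98.3, 29.7, -70.1)
(array([350., 261.]), 439.4, -148.8, 27.7, 10.3, -52.3)
(array([388., 269.]), 417.9, -246.9, 69.4, 30.3, 37.2)
(array([217., 254.]), 461.7, 190.1, 68.0, 28.5, -68.7)
(array([368., 242.]), 488.3, -195.8, 31.5, 13.2, -54.0)
```

View pics/topzoom.png

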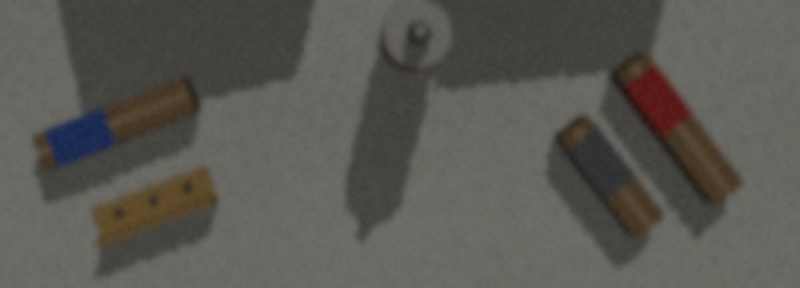

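The zoom shows the red carton from (630,65) to (725,190), with its band towards the hopper end. The blue carton runs from (40,150) to (190,95). Next I'll measure whole cartons and the cartridge.

```bash
python3 - <<'E'
from h import *
img=cv2.cvtColor(cv2.imread('pics/top0.png'),cv2.COLOR_BGR2RGB);c=cam('top')
b=mask(img,'brown')
for k,(x0,x1,y0,y1) in dict(red=(360,410,230,290),blue=(170,240,240,274)).items():
    m=cv2.bitwise_or(b,mask(img,k));z=np.zeros_like(m);z[y0:y1,x0:x1]=m[y0:y1,x0:x1]
    if k=='red':
        n,l,st,_=cv2.connectedComponentsWithStats(cv2.morphologyEx(z,cv2.MORPH_CLOSE,np.ones((3,3))));z=(l==l[259,381]).astype(np.uint8)*255
    z=cv2.morphologyEx(z,cv2.MORPH_CLOSE,np.ones((5,5)))
    print(k,rects(z,c,.04))
    m=mask(img,k)
    m[:,:]=np.where(np.arange(420)[:,None]<230,m,0)
    print([r for r in rects(m,c,.15,200)])
# hull of both leaves, excluding plates
    pts=np.concatenate([k2[:,0] for k2 in cv2.findContours(m,0,1)[0] if cv2.contourArea(k2)>500])
    print(cv2.minAreaRect((ray(c,pts,.15)[:,:2]*1000).astype(np.float32)))
# cartridge: top of tube ring at (416,32)/3.2
print(ray(c,[[170+416/3.2,220+35/3.2]],.165))
print(ray(cam('top'),[[170+418/3.2,220+28/3.2]],.21))
s=get_state();print(quat(s['tcp_rot']).as_matrix().round(3))
E
```

```text
red [(array([381., 259.]), 441.6, -229.4, 128.5, 33.9, 34.5)]
[(array([229., 186.]), 619.8, 143.9, 160.4, 61.0, -76.3), (array([222., 155.]), 693.0, 161.4, 159.9, 60.2, -76.7)]
((656.2243041992188, 152.67172241210938), (136.0030059814453, 160.36830139160156), 13.609012603759766)
blue [(array([206., 258.]), 450.5, 218.9, 129.8, 28.5, -68.7)]
[(array([357., 177.]), 637.8, -153.5, 162.0, 62.7, -84.7), (array([353., 145.]), 712.9, -146.1, 162.2, 62.1, -84.5)]
((675.223876953125, -149.78648376464844), (137.76983642578125, 162.14486694335938), 5.545522689819336)
[[ 0.51258567 -0.01792123  0.165     ]]
[[ 0.51557794 -0.01744331  0.21      ]]
[[ 0.279 -0.    -0.96 ]
 [ 0.96  -0.001  0.279]
 [-0.001 -1.    -0.   ]]
```

```bash
cat >> h.py <<'E'
def inc(x,y,z,yaw):
    s=get_state();A=quat(s['tcp_rot']);a=np.radians(yaw)
    B=R.from_matrix(np.array([[np.cos(a),0,-np.sin(a)],[np.sin(a),0,np.cos(a)],[0,-1,0]]))
    print('t',round(s['clock'],2),'inc mm',(A.inv().apply(np.array([x,y,z])-s['ee_pos'])*1000).round(1),'rot',(A.inv()*B).as_rotvec().round(3))
E
python3 -c "
from h import *
inc(.45,.219,.2,21.3)"
```

```text
t 0.1 inc mm [-313.7   22.3 -371. ] rot [ 0.001  0.916 -0.001]
```

Request:
carry_out(
  increments=[
    [-37, 2, -44, 0, 0.11, 0, 0.55],
    [-75, 4, -90, 0, 0.22, 0, 0.55],
    [-114, 7, -135, 0, 0.34, 0, 0.55],
    [-153, 10, -181, 0, 0.45, 0, 0.55],
    [-192, 13, -227, 0, 0.57, 0, 0.55],
  ],
)

```text
clock: 0.72
ee_pos: [0.3464, 0.3741, 0.2088]
tcp_rot: [-0.662, 0.663, 0.247, -0.247]
contact_force: [1.1, -0.2, -0.5]
gripper_width: 0.0501
```

```bash
python3 -c "
from h import *
inc(.45,.219,.2,21.3)"
```

```text
t 0.72 inc mm [ -23.3    8.9 -185. ] rot [ 0.001  0.342 -0.001]
```

Request:
carry_out(
  increments=[
    [-6, 2, -50, 0, 0.11, 0, 0.55],
    [-13, 5, -105, 0, 0.22, 0, 0.55],
    [-20, 8, -160, 0, 0.3, 0, 0.55],
    [-23, 9, -185, 0, 0.342, 0, 0.55],
    [-23, 9, -185, 0, 0.342, 0, 0.55],
  ],
)

```text
clock: 1.35
ee_pos: [0.4508, 0.2177, 0.1998]
tcp_rot: [-0.695, 0.696, 0.129, -0.13]
contact_force: [-0.3, 1.7, 0.6]
gripper_width: 0.0479
```

```bash
python3 - <<'E'
from h import *
s=get_state();i=grab_frame("wrist");cv2.imwrite('pics/w1.png',cv2.cvtColor(i,cv2.COLOR_RGB2BGR))
c=cam('wrist',s);print(s['ee_pos'],s['dq'].round(3))
b=mask(i,'brown');m=cv2.morphologyEx(b|mask(i,'blue'),cv2.MORPH_CLOSE,np.ones((5,5)))
print(rects(m,c,.04,300));print(rects(mask(i,'blue'),c,.04,300))
E
```

```text
[0.45084984 0.21774326 0.19975503] [-0.032  0.003 -0.055 -0.002 -0.015  0.    -0.007]
[(array([347., 338.]), 581.5, 98.4, 426.3, 22.4, 21.2), (array([390., 286.]), 596.9, 167.6, 70.5, 21.3, -60.1), (array([159., 286.]), 375.6, 81.8, 70.1, 21.1, -74.9), (array([202., 186.]), 385.2, 194.9, 101.6, 36.3, -70.0), (array([275., 186.]), 449.5, 220.6, 128.4, 30.4, -69.5), (array([524.,  18.]), 591.8, 441.9, 96.8, 35.7, -6.6)]
[(array([275., 160.]), 439.5, 246.8, 48.7, 30.5, -68.8)]
```

View pics/w1.png

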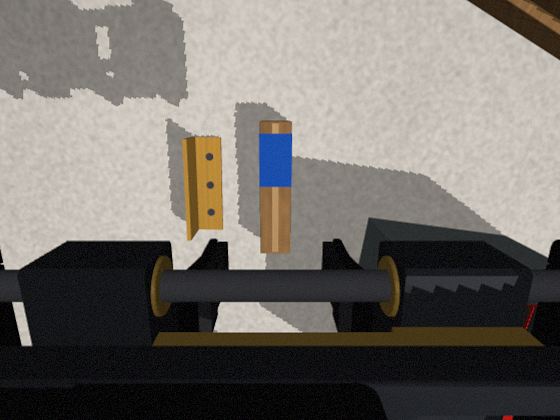

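The wrist view shows the blue carton at (275,186), aligned with the fingers, and the bracket at (202,186) to its left. Its size of 128x30 and its centre agree with the top view. Next I'll descend onto it.

```bash
python3 -c "
from h import *
inc(.4495,.2200,.006,20.8)"
```

```text
t 1.4 inc mm [ -0.  193.8   0.9] rot [ 0.001  0.009 -0.001]
```

Request:
carry_out(
  increments=[
    [0, 50, 1, 0, 0.009, 0, 0.55],
    [0, 105, 1, 0, 0.009, 0, 0.55],
    [0, 155, 1, 0, 0.009, 0, 0.55],
    [0, 185, 1, 0, 0.009, 0, 0.55],
    [0, 194, 1, 0, 0.009, 0, 0.55],
  ],
  newtons=25,
)

```text
clock: 2.02
ee_pos: [0.4474, 0.221, 0.0039]
tcp_rot: [-0.694, 0.696, 0.127, -0.13]
contact_force: [0.5, -0.5, 0.3]
gripper_width: 0.0474
```

Request:
carry_out(
  increments=[
    [0, 0, 0, 0, 0, 0, 0.55],
    [0, 0, 0, 0, 0, 0, 0.1],
    [0, 0, 0, 0, 0, 0, 0.1],
    [0, 0, 0, 0, 0, 0, 0.1],
  ],
  newtons=25,
)

```text
clock: 2.52
ee_pos: [0.4481, 0.2216, 0.0049]
tcp_rot: [-0.695, 0.696, 0.128, -0.13]
contact_force: [0.3, 1.0, 5.2]
gripper_width: 0.03
```

```bash
python3 -c "
from h import *
print(get_state()['gripper_width'],get_state()['ee_pos'])
inc(.4495,.2200,.3,20.8)
inc(.47,.04,.3,7)"
```

```text
0.030017475777846837 [0.4481495  0.22158665 0.00490043]
t 2.52 inc mm [-2.000e-01 -2.951e+02 -2.200e+00] rot [ 0.001  0.003 -0.003]
t 2.52 inc mm [ -45.5 -294.8 -177.6] rot [ 0.001  0.244 -0.003]
```

Request:
carry_out(
  increments=[
    [0, -40, 0, 0, 0, 0, 0.1],
    [0, -95, 0, 0, 0, 0, 0.1],
    [0, -155, 0, 0, 0, 0, 0.1],
    [0, -215, 0, 0, 0, 0, 0.1],
    [0, -275, 0, 0, 0, 0, 0.1],
  ],
)

```text
clock: 3.15
ee_pos: [0.4484, 0.2216, 0.2821]
tcp_rot: [-0.695, 0.696, 0.128, -0.13]
contact_force: [1.5, 1.3, -2.0]
gripper_width: 0.0298
```

```bash
python3 -c "
from h import *
s=get_state();print(s['gripper_width'],s['ee_pos'],s['contact_force'])
inc(.56,.02,.29,13)
inc(.675,-.15,.29,5.4)"
```

```text
0.029797060794582896 [0.44844553 0.2215735  0.28208677] [ 1.49480245  1.30407055 -2.02273667]
t 3.15 inc mm [  32.1   -8.  -228.1] rot [ 0.     0.139 -0.003]
t 3.15 inc mm [  78.7   -8.  -428. ] rot [ 0.001  0.271 -0.003]
```

Request:
carry_out(
  increments=[
    [8, -3, -43, 0, 0.03, 0, 0.1],
    [18, -8, -98, 0, 0.06, 0, 0.1],
    [29, -8, -155, 0, 0.1, 0, 0.1],
    [39, -8, -212, 0, 0.135, 0, 0.1],
    [49, -8, -268, 0, 0.17, 0, 0.1],
  ],
)

```text
clock: 3.78
ee_pos: [0.5906, -0.0128, 0.2902]
tcp_rot: [-0.704, 0.704, 0.068, -0.07]
contact_force: [0.5, 0.8, -0.8]
gripper_width: 0.0297
```

```bash
python3 -c "
from h import *
inc(.675,-.15,.29,5.4)"
```

```text
t 3.77 inc mm [ 5.63e+01  1.00e-01 -1.51e+02] rot [ 0.     0.101 -0.002]
```

Request:
carry_out(
  increments=[
    [17, 0, -47, 0, 0.03, 0, 0.1],
    [36, 0, -98, 0, 0.06, 0, 0.1],
    [50, 0, -135, 0, 0.09, 0, 0.1],
    [56, 0, -151, 0, 0.101, 0, 0.1],
    [56, 0, -151, 0, 0.101, 0, 0.1],
  ],
)

```text
clock: 4.4
ee_pos: [0.6745, -0.151, 0.2896]
tcp_rot: [-0.706, 0.707, 0.031, -0.034]
contact_force: [0.4, 0.7, -2.3]
gripper_width: 0.03
```

```bash
python3 - <<'E'
from h import *
s=get_state();i=grab_frame("wrist");cv2.imwrite('pics/w2.png',cv2.cvtColor(i,cv2.COLOR_RGB2BGR))
cv2.imwrite('pics/t2.png',cv2.cvtColor(grab_frame("top"),cv2.COLOR_RGB2BGR))
cv2.imwrite('pics/s2.png',cv2.cvtColor(grab_frame("scene"),cv2.COLOR_RGB2BGR))
c=cam('wrist',s);print(s['ee_pos'])
print(rects(mask(i,'blue'),c,.15,300))
inc(.675,-.15,.29,5.4)
E
```

```text
[ 0.6744987  -0.15103073  0.28962062]
[(array([276., 181.]), 674.8, -145.7, 150.5, 138.1, -84.6)]
t 4.55 inc mm [ 0.2  0.3 -1.7] rot [-0.001  0.002 -0.002]
```

View pics/w2.png

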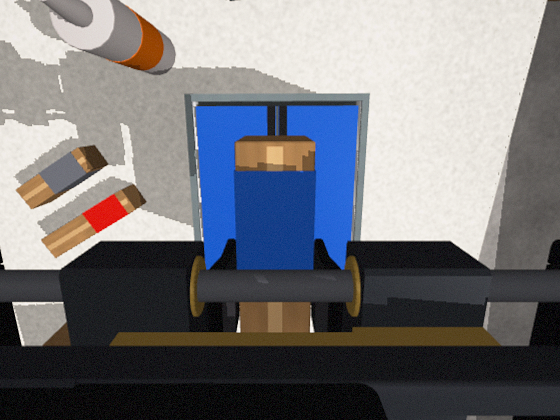

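View pics/s2.png

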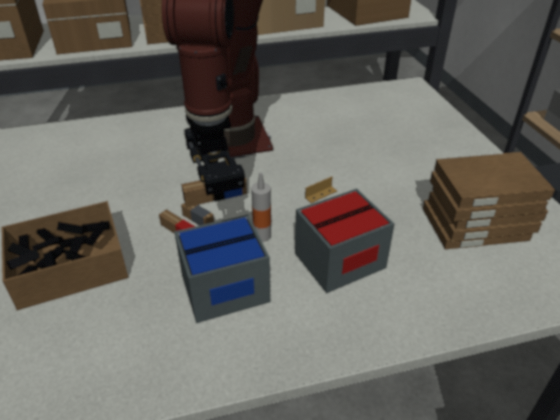

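The wrist view shows the carton centred at column 275, over the leaf slot at column 277. The rim spans columns 187 to 368, and the carton is parallel to it. I'll press down through the flap with a firmer grip.

Request:
carry_out(
  increments=[
    [0, 30, -1, 0, 0, 0, 0.1],
    [0, 70, -1, 0, 0, 0, 0.1],
    [0, 105, -1, 0, 0, 0, 0.1],
    [0, 130, -1, 0, 0, 0, 0.1],
    [0, 145, -1, 0, 0, 0, 0.1],
  ],
  newtons=45,
)

```text
clock: 5.18
ee_pos: [0.6743, -0.1471, 0.145]
tcp_rot: [0.707, -0.706, -0.034, 0.035]
contact_force: [-0.8, 2.1, 4.3]
gripper_width: 0.0297
```

```bash
python3 -c "
from h import *
print(get_state()['gripper_width'])
inc(.675,-.15,.086,5.4)"
```

```text
0.02967278364266592
t 5.17 inc mm [ 0.5 59.  -3.1] rot [-0.002  0.004 -0.002]
```

Request:
carry_out(
  increments=[
    [0, 15, -2, 0, 0, 0, 0.1],
    [0, 30, -3, 0, 0, 0, 0.1],
    [0, 45, -3, 0, 0, 0, 0.1],
    [0, 58, -3, 0, 0, 0, 0.1],
    [0, 59, -3, 0, 0, 0, 0.1],
  ],
)

```text
clock: 5.8
ee_pos: [0.6737, -0.15, 0.0845]
tcp_rot: [0.707, -0.706, -0.033, 0.036]
contact_force: [-0.9, -1.1, -5.6]
gripper_width: 0.0299
```

```bash
python3 - <<'E'
from h import *
print(get_state()['gripper_width'])
inc(.675,-.15,.086,5.4)
i=grab_frame("wrist");cv2.imwrite('pics/w3.png',cv2.cvtColor(i,cv2.COLOR_RGB2BGR))
E
```

```text
0.02989523878025395
t 5.8 inc mm [ 1.3 -1.5 -0.1] rot [-0.002  0.004 -0.004]
```

View pics/w3.png

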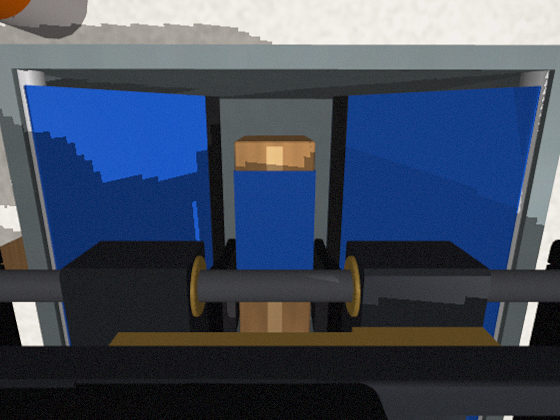

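The leaves (columns 25–210 and 345–545) are held open by the fingers, and the carton sits clear between them. I'll open a little.

Request:
carry_out(
  increments=[
    [0, 0, 0, 0, 0, 0, 0.5],
    [0, 0, 0, 0, 0, 0, 0.5],
    [0, 0, 0, 0, 0, 0, 0.5],
    [0, 0, 0, 0, 0, 0, 0.5],
  ],
)

```text
clock: 6.35
ee_pos: [0.6702, -0.1503, 0.0823]
tcp_rot: [0.707, -0.705, -0.03, 0.038]
contact_force: [-7.3, -2.2, -16.0]
gripper_width: 0.0429
```

```bash
python3 - <<'E'
from h import *
print(get_state()['gripper_width'])
inc(.675,-.15,.28,5.4)
i=grab_frame("wrist");cv2.imwrite('pics/w4.png',cv2.cvtColor(i,cv2.COLOR_RGB2BGR))
E
```

```text
0.04293658118488635
t 6.35 inc mm [   2.6 -197.7    0.5] rot [-0.004  0.003 -0.011]
```

View pics/w4.png

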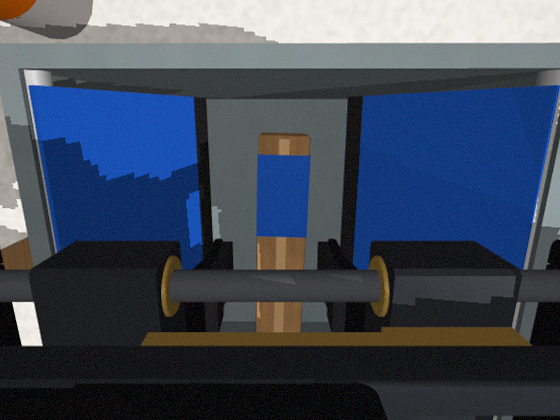

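The carton has dropped to the hopper floor: it now looks smaller, at (283,230). There is a moderate side force, so I'll withdraw gently.

Request:
carry_out(
  increments=[
    [0, -10, 0, 0, 0, 0, 0.5],
    [0, -22, 0, 0, 0, 0, 0.5],
    [0, -36, 0, 0, 0, 0, 0.5],
  ],
)

```text
clock: 6.78
ee_pos: [0.6713, -0.1504, 0.1197]
tcp_rot: [0.707, -0.705, -0.031, 0.038]
contact_force: [1.4, 0.0, 1.7]
gripper_width: 0.0437
```

Request:
carry_out(
  increments=[
    [0, -15, 0, 0, 0, 0, 0.5],
    [0, -35, 0, 0, 0, 0, 0.5],
    [0, -70, 0, 0, 0, 0, 0.5],
    [0, -120, 0, 0, 0, 0, 0.5],
    [0, -160, 0, 0, 0, 0, 0.5],
  ],
)

```text
clock: 7.4
ee_pos: [0.6729, -0.151, 0.283]
tcp_rot: [0.707, -0.705, -0.031, 0.037]
contact_force: [1.0, -0.5, 0.6]
gripper_width: 0.0436
```

```bash
python3 - <<'E'
from h import *
s=get_state();print(s['contact_force'])
i=grab_frame("wrist");cv2.imwrite('pics/w5.png',cv2.cvtColor(i,cv2.COLOR_RGB2BGR))
inc(.4416,-.2294,.27,-53.7)
E
```

```text
[ 1.02492026 -0.49578338  0.58999858]
t 7.45 inc mm [-239.1   18.9  -54.9] rot [-0.     1.034 -0.002]
```

View pics/w5.png

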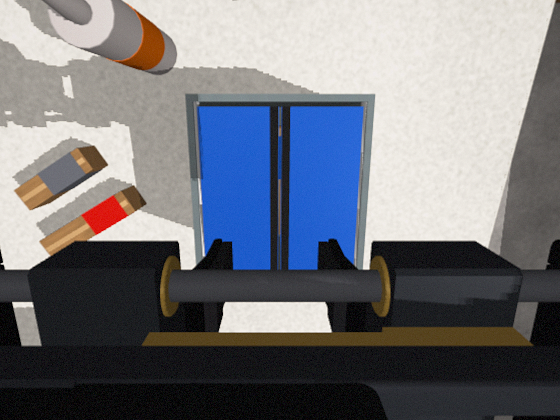

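The blue leaves are shut again, level and with the slot at column 280. Now for the red carton.

Request:
carry_out(
  increments=[
    [-40, 4, -9, 0, 0.17, 0, 0.55],
    [-85, 8, -20, 0, 0.34, 0, 0.55],
    [-130, 11, -30, 0, 0.51, 0, 0.55],
    [-175, 15, -40, 0, 0.68, 0, 0.55],
    [-215, 18, -50, 0, 0.85, 0, 0.55],
  ],
)

```text
clock: 8.07
ee_pos: [0.4635, -0.223, 0.271]
tcp_rot: [0.657, -0.656, 0.263, -0.261]
contact_force: [-0.0, -0.2, 1.4]
gripper_width: 0.048
```

```bash
python3 - <<'E'
from h import *
inc(.4416,-.2294,.2,-53.7)
E
```

```text
t 8.07 inc mm [-11.3  71.  -19.7] rot [ 0.     0.178 -0.003]
```

Request:
carry_out(
  increments=[
    [-6, 30, -10, 0, 0.12, 0, 0.55],
    [-11, 60, -20, 0, 0.178, 0, 0.55],
    [-11, 71, -20, 0, 0.178, 0, 0.55],
    [-11, 71, -20, 0, 0.178, 0, 0.55],
  ],
)

```text
clock: 8.57
ee_pos: [0.442, -0.2297, 0.2003]
tcp_rot: [0.631, -0.631, 0.32, -0.318]
contact_force: [0.1, -0.4, -0.3]
gripper_width: 0.0478
```

```bash
python3 - <<'E'
from h import *
s=get_state();i=grab_frame("wrist");cv2.imwrite('pics/w6.png',cv2.cvtColor(i,cv2.COLOR_RGB2BGR))
c=cam('wrist',s);print(s['ee_pos'],s['dq'].round(3))
m=mask(i,'brown')|mask(i,'red');m[240:]=0;m=cv2.morphologyEx(m,cv2.MORPH_CLOSE,np.ones((5,5)))
print(rects(m,c,.04,300));print(rects(mask(i,'red'),c,.04,300))
E
```

```text
[ 0.4419784  -0.22971633  0.20031424] [-0.002 -0.001 -0.006 -0.027  0.009  0.011 -0.009]
[(array([214., 219.]), 384.7, -196.1, 43.1, 34.4, 36.4), (array([492., 212.]), 558.2, -404.4, 145.5, 74.9, -53.6), (array([210., 145.]), 442.1, -153.3, 34.0, 11.9, -53.6), (array([279., 182.]), 449.9, -228.2, 110.1, 29.9, 35.9)]
[(array([280., 164.]), 465.7, -216.7, 49.3, 29.9, 35.9)]
```

View pics/w6.png

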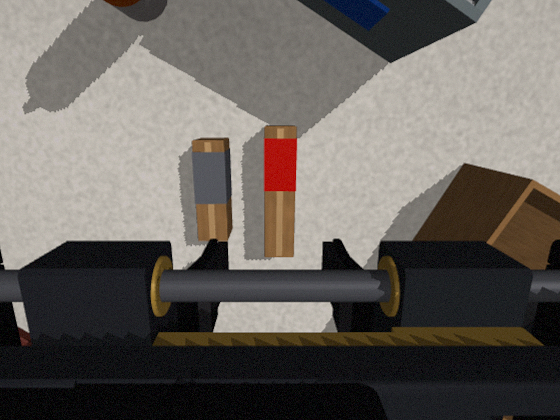

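The wrist view shows the red carton at (280,190), parallel to the fingers, with the grey carton at (212,190) to its left. My mask cut off the near end, so I placed the centre from the far end and the band instead. Both give (442, -233.5), about 4 mm from the top-view estimate.

```bash
python3 - <<'E'
from h import *
inc(.4423,-.2335,.006,-54.1)
E
```

```text
t 8.62 inc mm [  3.2 194.9  -2.2] rot [ 0.     0.008 -0.002]
```

Request:
carry_out(
  increments=[
    [3, 50, -2, 0, 0.008, 0, 0.55],
    [3, 105, -2, 0, 0.008, 0, 0.55],
    [3, 155, -2, 0, 0.008, 0, 0.55],
    [3, 185, -2, 0, 0.008, 0, 0.55],
    [3, 195, -2, 0, 0.008, 0, 0.55],
  ],
  newtons=25,
)

```text
clock: 9.25
ee_pos: [0.4425, -0.2333, 0.005]
tcp_rot: [-0.63, 0.63, -0.322, 0.32]
contact_force: [0.7, 0.5, 0.2]
gripper_width: 0.0473
```

Request:
carry_out(
  increments=[
    [0, 0, 0, 0, 0, 0, 0.55],
    [0, 0, 0, 0, 0, 0, 0.1],
    [0, 0, 0, 0, 0, 0, 0.1],
    [0, 0, 0, 0, 0, 0, 0.1],
  ],
  newtons=45,
)

```text
clock: 9.75
ee_pos: [0.4432, -0.2333, 0.0058]
tcp_rot: [-0.63, 0.63, -0.322, 0.32]
contact_force: [-1.2, 0.8, 6.3]
gripper_width: 0.0298
```

Request:
carry_out(
  increments=[
    [0, -40, 0, 0, 0, 0, 0.1],
    [0, -95, 0, 0, 0, 0, 0.1],
    [0, -155, 0, 0, 0, 0, 0.1],
    [0, -215, 0, 0, 0, 0, 0.1],
    [0, -275, 0, 0, 0, 0, 0.1],
  ],
)

```text
clock: 10.38
ee_pos: [0.4431, -0.2336, 0.2826]
tcp_rot: [0.63, -0.63, 0.322, -0.32]
contact_force: [2.3, 1.4, -1.6]
gripper_width: 0.0295
```

```bash
python3 - <<'E'
from h import *
s=get_state();print(s['gripper_width'],s['ee_pos'])
inc(.55,-.04,.3,-20)
inc(.656,.1525,.3,13.6)
E
```

```text
0.02946163374210589 [ 0.44310903 -0.23355412  0.28260014]
t 10.38 inc mm [-93.9 -17.1 200.2] rot [-0.001 -0.594 -0.002]
t 10.38 inc mm [-187.4  -16.9  399.1] rot [-0.002 -1.18  -0.002]
```

Request:
carry_out(
  increments=[
    [-18, -10, 38, 0, -0.12, 0, 0.1],
    [-43, -17, 90, 0, -0.27, 0, 0.1],
    [-68, -17, 143, 0, -0.43, 0, 0.1],
    [-92, -17, 196, 0, -0.59, 0, 0.1],
    [-117, -17, 248, 0, -0.74, 0, 0.1],
  ],
)

```text
clock: 11.0
ee_pos: [0.5757, 0.0086, 0.2999]
tcp_rot: [0.705, -0.703, 0.07, -0.069]
contact_force: [0.3, -0.2, -0.4]
gripper_width: 0.0297
```

```bash
python3 - <<'E'
from h import *
inc(.656,.1525,.29,13.6)
E
```

```text
t 11.0 inc mm [ 50.5  10.2 156.8] rot [-0.003 -0.435 -0.001]
```

Request:
carry_out(
  increments=[
    [15, 2, 47, 0, -0.14, 0, 0.1],
    [32, 5, 98, 0, -0.28, 0, 0.1],
    [45, 8, 138, 0, -0.4, 0, 0.1],
    [50, 10, 157, 0, -0.435, 0, 0.1],
    [50, 10, 157, 0, -0.435, 0, 0.1],
  ],
)

```text
clock: 11.62
ee_pos: [0.6553, 0.1535, 0.2896]
tcp_rot: [0.703, -0.701, -0.083, 0.085]
contact_force: [0.3, -0.3, -2.0]
gripper_width: 0.0298
```

```bash
python3 - <<'E'
from h import *
s=get_state();i=grab_frame("wrist");cv2.imwrite('pics/w7.png',cv2.cvtColor(i,cv2.COLOR_RGB2BGR))
c=cam('wrist',s)
print(rects(mask(i,'red'),c,.15,300))
inc(.656,.1525,.15,13.6)
E
```

```text
[(array([275., 182.]), 655.1, 157.6, 147.3, 137.9, -76.4)]
t 11.68 inc mm [  1.1 140.2   0.4] rot [-0.002 -0.002 -0.001]
```

View pics/w7.png

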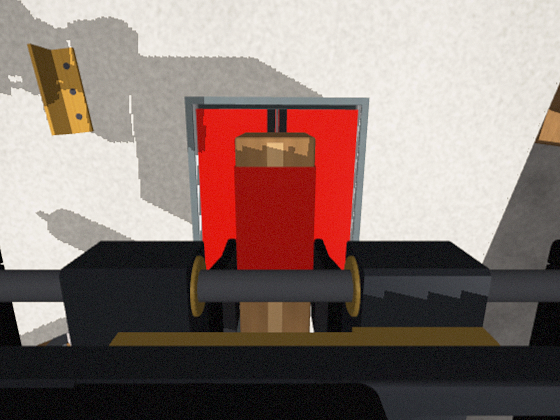

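The red carton is centred at column 275 over the slot at column 277, and the measured leaf end is within 1.5 mm of what I expected. Press down.

Request:
carry_out(
  increments=[
    [1, 30, 0, 0, 0, 0, 0.1],
    [1, 70, 0, 0, 0, 0, 0.1],
    [1, 105, 0, 0, 0, 0, 0.1],
    [1, 130, 0, 0, 0, 0, 0.1],
    [1, 145, 0, 0, 0, 0, 0.1],
  ],
  newtons=45,
)

```text
clock: 12.3
ee_pos: [0.6558, 0.1497, 0.1455]
tcp_rot: [0.703, -0.702, -0.081, 0.082]
contact_force: [-0.0, -1.2, 5.6]
gripper_width: 0.0292
```

```bash
python3 -c "
from h import *
inc(.656,.1525,.085,13.6)"
```

```text
t 12.3 inc mm [ 0.9 60.5  2.6] rot [-0.001 -0.006 -0.001]
```

Request:
carry_out(
  increments=[
    [1, 15, 2, 0, 0, 0, 0.1],
    [1, 30, 3, 0, 0, 0, 0.1],
    [1, 45, 3, 0, 0, 0, 0.1],
    [1, 58, 3, 0, 0, 0, 0.1],
    [1, 60, 3, 0, 0, 0, 0.1],
  ],
)

```text
clock: 12.92
ee_pos: [0.6551, 0.153, 0.0841]
tcp_rot: [0.703, -0.702, -0.081, 0.083]
contact_force: [-1.4, 0.7, -0.1]
gripper_width: 0.0297
```

```bash
python3 - <<'E'
from h import *
inc(.656,.1525,.085,13.6)
i=grab_frame("wrist");cv2.imwrite('pics/w8.png',cv2.cvtColor(i,cv2.COLOR_RGB2BGR))
E
```

```text
t 12.93 inc mm [ 0.8 -0.9 -0.7] rot [-0.001 -0.005 -0.003]
```

View pics/w8.png

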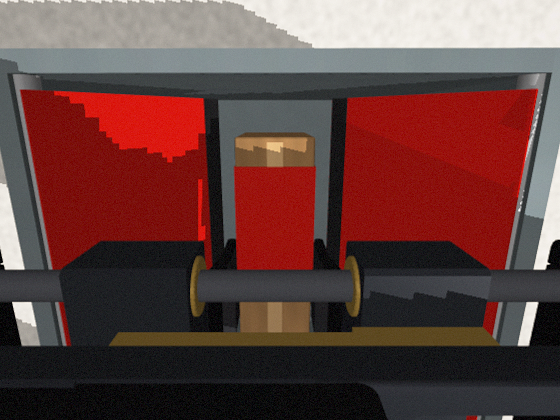

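The fingers are holding the red leaves apart, with edges at columns 210 and 340, and the carton is between them. Release.

Request:
carry_out(
  increments=[
    [0, 0, 0, 0, 0, 0, 0.5],
    [0, 0, 0, 0, 0, 0, 0.5],
    [0, 0, 0, 0, 0, 0, 0.5],
    [0, 0, 0, 0, 0, 0, 0.5],
  ],
)

```text
clock: 13.48
ee_pos: [0.6552, 0.1531, 0.0842]
tcp_rot: [0.703, -0.702, -0.081, 0.083]
contact_force: [0.3, -0.5, -11.3]
gripper_width: 0.0428
```

```bash
python3 - <<'E'
from h import *
i=grab_frame("wrist");cv2.imwrite('pics/w9.png',cv2.cvtColor(i,cv2.COLOR_RGB2BGR))
E
```

```text
(no output)
```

View pics/w9.png

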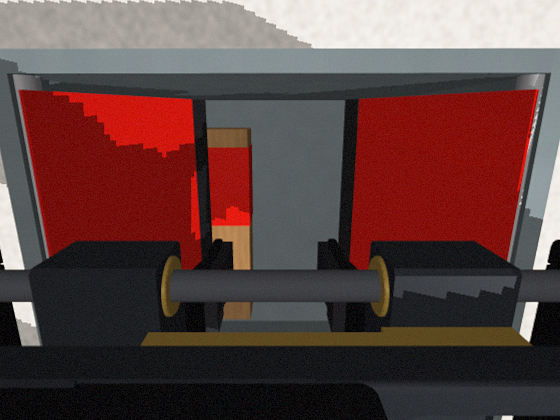

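The red carton is through and lying towards the left of the floor at (228,230). Withdraw.

Request:
carry_out(
  increments=[
    [0, -10, 0, 0, 0, 0, 0.5],
    [0, -25, 0, 0, 0, 0, 0.5],
    [0, -45, 0, 0, 0, 0, 0.5],
  ],
)

```text
clock: 13.9
ee_pos: [0.6572, 0.1532, 0.1329]
tcp_rot: [0.703, -0.702, -0.082, 0.081]
contact_force: [-0.1, 0.0, 3.0]
gripper_width: 0.0436
```

Request:
carry_out(
  increments=[
    [0, -20, 0, 0, 0, 0, 0.5],
    [0, -50, 0, 0, 0, 0, 0.5],
    [0, -90, 0, 0, 0, 0, 0.5],
    [0, -140, 0, 0, 0, 0, 0.5],
    [0, -160, 0, 0, 0, 0, 0.5],
  ],
)

```text
clock: 14.52
ee_pos: [0.658, 0.1524, 0.2981]
tcp_rot: [0.703, -0.701, -0.084, 0.079]
contact_force: [0.0, -0.1, -0.1]
gripper_width: 0.0438
```

Request:
carry_out(
  increments=[
    [0, 0, 40, 0, 0, 0, 0.5],
    [0, 0, 90, 0, 0, 0, 0.5],
    [0, 0, 90, 0, 0, 0, 0.5],
  ],
)

```text
clock: 14.9
ee_pos: [0.6359, 0.2459, 0.2993]
tcp_rot: [0.704, -0.7, -0.087, 0.082]
contact_force: [-0.1, -0.3, 0.6]
gripper_width: 0.0433
```

```bash
python3 - <<'E'
from h import *
w=grab_frame("wrist");t=grab_frame("top");s=grab_frame("scene")
for n,i in zip("wts",(w,t,s)): cv2.imwrite(f'pics/{n}10.png',cv2.cvtColor(i,cv2.COLOR_RGB2BGR))
print(get_state()['contact_force'],get_state()['clock'])
E
```

```text
[ 0.01837064 -0.86770404 -0.24796795] 15.05
```

View pics/w10.png

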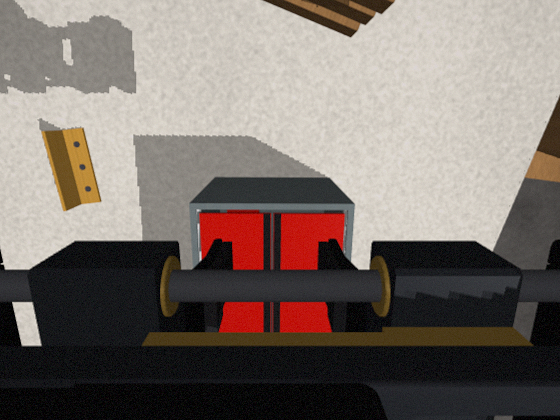

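View pics/t10.png

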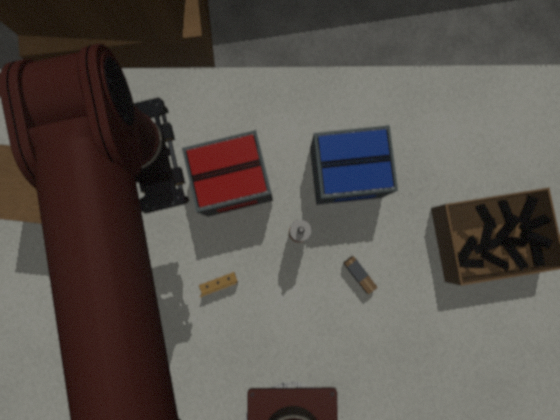

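View pics/s10.png

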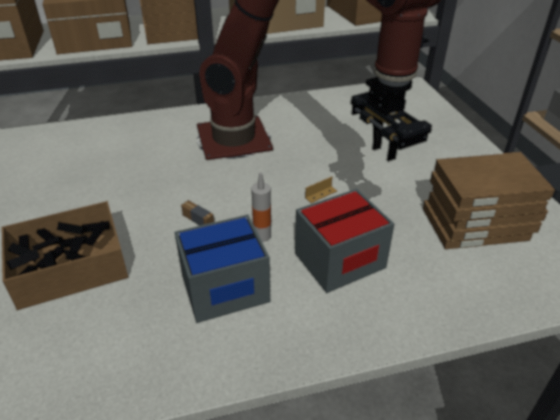

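All four leaves look level. The bracket (218,284), grey carton (360,275) and cartridge (300,231) sit at the same pixels as at the start. The arm is clear and touching nothing, so I'm handing in.

```bash
python3 -c "
from h import *
job_done();print(get_state()['clock'])"
```

```text
the job is handed in; nothing more can be done
the job is handed in; nothing more can be done
```

Both cartons are in the hoppers of their own colour, and I handed the job in at about 15 s. I pressed each one through its flap with its underside about 70 mm below the rim and the fingers holding the leaves apart. Then I opened to about 43 mm, and each carton dropped to the floor.

**Final checks:**
- **Leaves:** all four look shut and level in the last top, scene and wrist views. I judged this by eye and did not measure the angles.
- **Cartons:** each was seen lying on its hopper floor through the open flap, before the fingers came out. The red one landed off to one side, and may be lying on its side, but it is inside.
- **Bystanders:** the grey carton, bracket and cartridge are at the same places in the top view as at the start.
- **Arm:** it is clear of everything, with a contact reading below 1 N.

**Disagreements:**
- The top and wrist views differed by about 4 mm on the red carton's position; I used the wrist view.
- The wrist force reached about -16 N vertically when I opened in the blue hopper, and about -11 N in the red. Both are well below the limits, and the force was gone after withdrawing.

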